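# Shut and bolt the block heater

### The job

The vials are in the block heater; shut it for heating: push its hinged lid down until it is fully closed, and only then push the sliding bolt on the front deck all the way across, so that it locks over the lid's lip. Do not raise the lid further or slam it, leave the vials standing in their holes, and do not lift or disturb the glassware and tools around the heater.

Things in the scene. Friction and masses are not known exactly. Their poses are not given: they have to be found in the camera images.
- heater: block heater, grey box fixed to the bench: x from -137 (front) to +87 mm (back), 220 wide (y), 120 high. Origin at bench level; x points from its front to its back, y to its left seen from the robot, z up. The front, roughly facing the robot, is a solid deck 50 mm deep that carries the bolt; behind it is the open well with the vials
- lid (a joint): hinge of the flat steel lid, rad: 0 closed (level on the box), grows as it opens, starts at 0.65 to 1.1. Stiff: stays at any angle, takes about 2 to 5 N at the front edge to push down. Lid 172 mm from hinge to front edge, 216 wide, 10 thick, plus a lip 40 wide reaching 34 mm further forward in mid-edge. Closed, its top is 130 mm above the bench
- lid_hinge (a point): middle of the lid's hinge line, at the back of the heater, at 120 mm height, on the lid's underside (at heater x = +87, y = 0). The hinge line runs along the heater's y
- lid_edge (a point): middle of the lid's front edge on its upper (outer) face, 172 mm from the hinge line; it moves with the lid
- bolt (a joint): slide of the dark steel bolt on the heater's front deck, m: 0 as far to the heater's right (-y) as it goes, 0.050 fully across (+y), over the lip of the closed lid; starts at 0 to 0.012. Friction about 2 N. The bolt is a flat bar 66 mm long (y), 20 mm wide, top at 140 mm above the bench, with an upright round post on it
- bolt_post (a point): centre of the top of the bolt's round post, 168 mm above the bench; post 14 mm in diameter, standing 28 mm above the bar. At bolt = 0 it lies at heater x = -112, y = -77 mm and moves to +y with the bolt
- vial0: amber vial with white cap, 20 mm wide, 58 mm tall, standing in a hole of the heater's block, its top 22 mm below the closed lid; origin at the centre of its underside
- vial1: amber vial with white cap, 20 mm wide, 58 mm tall, standing in a hole of the heater's block, its top 22 mm below the closed lid; origin at the centre of its underside
- vial2: amber vial with white cap, 20 mm wide, 58 mm tall, standing in a hole of the heater's block, its top 22 mm below the closed lid; origin at the centre of its underside
- vial3: amber vial with white cap, 20 mm wide, 58 mm tall, standing in a hole of the heater's block, its top 22 mm below the closed lid; origin at the centre of its underside
- beaker: open glass beaker, 66 mm wide, 90 mm tall, beside the heater; origin at the centre of its underside; leave it alone
- jar: white plastic jar with cap, 60 mm wide, 85 mm tall, beside the heater; origin at the centre of its underside; leave it alone
- brown_bottle: amber bottle with white cap, 68 mm wide, 150 mm tall; origin at the centre of its underside; leave it alone
- flask: conical glass flask, 76 mm wide, 108 mm tall; origin at the centre of its underside; leave it alone
- stopper: black rubber stopper, 30 mm wide, 28 mm tall, in front of the heater; origin at the centre of its underside; leave it alone
- spatula: thin steel lab spatula, 150 mm long, 5 mm thick, lying flat in front of the heater towards its left; leave it alone

How it is judged:
On the way, in this order (a step that is already met when the one before it is completed fails the run):
1. the lid is fully closed, the bolt still back (value of joint lid below 0.05 rad and value of joint bolt below 0.025 m), for 0.2 s.
2. the bolt is all the way across over the closed lid (value of joint lid below 0.05 rad and value of joint bolt above 0.043 m), for 0.2 s.
At the end, for the whole second after the job is handed in: the lid is within 0.05 rad of closed, the bolt within 7 mm of fully across (0.050), all four vials stand in their holes, and the things around the heater stand within 30 mm of where they were (all of step 2 and linear speed of vial0 below 0.02 m/s and not (z of any of vial0, vial1, vial2, vial3 in the frame of heater above 0.06 m or angle between any of vial0, vial1, vial2, vial3's own z axis and vertical above 0.4 rad) and not (distance of any of beaker, jar, brown_bottle, flask, stopper, spatula from where it was at the start of the episode above 0.03 m or angle between any of beaker, jar, brown_bottle, flask, stopper's own z axis and vertical above 0.4 rad)); the robot touches nothing.
It fails at once if the bolt is pushed more than halfway (25 mm) across while the lid is more than 0.1 rad open (value of joint bolt above 0.025 m and value of joint lid above 0.1 rad).
It fails at once if the lid is raised past 1.25 rad (value of joint lid above 1.25 rad).
It fails at once if the lid is slammed: it turns shut faster than 3 rad/s (velocity of joint lid below -3 rad/s).
It fails at once if a vial is lifted 20 mm or tipped in its hole (z of any of vial0, vial1, vial2, vial3 in the frame of heater above 0.06 m or angle between any of vial0, vial1, vial2, vial3's own z axis and vertical above 0.4 rad).
It fails at once if something around the heater is lifted, moved over 30 mm or tipped over (distance of any of beaker, jar, brown_bottle, flask, stopper, spatula from where it was at the start of the episode above 0.03 m or angle between any of beaker, jar, brown_bottle, flask, stopper's own z axis and vertical above 0.4 rad).
It also fails if it takes over 40 s, if anything falls off the work surface, if the arm or the gripper's body presses on something with over 40 N, if the wrist force passes 120 N, or if a joint passes its speed limit or range.

### The arm

A 7-joint arm with a two-finger parallel gripper is mounted at the origin on the work surface. World frame = base frame: x ahead of the robot, y to its left, z up, the work surface at z = 0. Lengths are in m, angles in rad, forces in N, time in s.
With the tool pointing down it reaches from about 0.4 to 0.85 m from the base axis. Payload 6.9 kg.
Tool frame: the origin (TCP) lies midway between the tips of the shut fingers; the grasp point (between the pads) lies behind it (ctrl.pinch_z is the z of the grasp point in the tool frame, in m); z points along the fingers, y is the line along which they close (so a half turn about z gives the same grasp; the last joint's range is limited). The gripper opens to 85 mm and grips with 20 to 120 N. Pads are 22 mm wide; open, the fingers measure 114 mm over their backs; the gripper's body (76 mm by 85 mm) begins 54 mm behind the grasp point. The pads swing forward as they close: fully open they stand 13 mm farther back than shut.
Start: joints at [0.105, 0.507, -0.238, 1.5, 0.126, 1.149, -0.155], TCP at [0.625, -0, 0.199] pointing down, gripper open.
Joint ranges: [-3.08, 3.08], [-0.24, 2.05], [-1.43, 1.35], [0, 2.5], [-1.52, 4.66], [0.17, 1.96], [-2.89, 2.89]. Speed limits (rad/s): [2.39, 2.39, 3.14, 3.14, 3.14, 3.14, 3.14].

### API

Orientations are given as a unit quaternion [w, x, y, z].
In Python, from station import ctrl, get_state, vision, ticket, models gives the robot as it stands. Calls block until the motion is done:
- ctrl.movep(position, orientation): joint-space move of the TCP to a pose.
- ctrl.movel(position, frame=None, max_speed=0.15): straight line of the TCP; frame=None keeps the orientation; max_speed is the mean speed in m/s.
- ctrl.set_joints(angles): joint-space move.
- ctrl.ungrasp() and ctrl.close_gripper(force=None): open the fingers fully, or close them until they stop; force is the grip in N (None keeps the last).
- ctrl.pause(seconds).
- ctrl.ik(position, orientation): joint angles nearest the present ones, or None.
- get_state(): the state.
- vision.grab_frame(name): name is "scene" or "side" or "wrist"; returns (picture, depth): 420x560x3 uint8, blue, green, red; 420x560 float32, m along the optical axis (not along the pixel's ray), 0 where there is no reading.
- vision.camera_info(name): a dict with "mtx" (3x3 intrinsics, pixels), "dist_coeffs" ([k1, k2, p1, p2, k3] as OpenCV has them; the pictures are not rectified), "R" (3x3) and "t" (3): a world point X has camera coordinates R X + t; the wrist camera has in their place "hand_eye" (4x4, takes a point from camera to tool coordinates, whose origin is the TCP and whose axes are the flange's). Camera axes: x right, y down, z forward; pixel columns grow to the right and rows downward; lengths in m; the calibration is good to about 2 mm. A picture is of the moment at which its call begins: read the wrist's pose just before it. camera_info takes no time and is no camera call.
A pose or a line that the arm cannot do raises ctrl.Unreachable and nothing moves.
- ticket.close_job(): hands the job in; it is judged then, once.
Trained networks look in the newest picture that a camera, given by its name, has taken for a name from the list of things; names that differ only in an ending like _2 or _b are one class to them, and where a whole thing is asked for, a point or a joint stands for the part that bears it (a point fixed in the world has none). Each returns a list of dicts, best first, with "p" (0 to 1); they miss things now and then, are a little off and sometimes report something else, mostly with a low value. They report only what shows in the picture. A call takes as long as a camera call.
- models.recognise(camera, target): "point" ([column, row] in pixels, amid what is visible of it).
- models.masks_of(camera, target): "mask" (420x560 bool, what is visible of it) and "point" ([column, row] in pixels, amid what is visible of it).
The state is a dict: "time": time; "qpos": joint angles; "qd": joint speeds; "tau": joint torques, N m; "tcp_pos": TCP position; "eef_rot": TCP orientation; "contact_force": force on the tool from outside, world axes, zero at the start; "wrist_torque": the same for the moment, N m; "width": finger opening in m; "gripper_force": force on a finger pad.
Only numpy, scipy, OpenCV 4.12 (cv2) and the standard library are available. Lean on these libraries where they do the work, as an engineer would, in place of code of your own. Each camera call takes 0.05 s, during which the arm holds its last target. There are 200 camera calls.

## Working session

There is one attempt and no reset: what is moved stays moved. The work goes in short steps, each a Python script; the robot and the scene stay as the last script left them, time stands still between calls to the robot, and variables do not carry over. Pictures are saved under pics/ and viewed, at most 10 in all, crops included, and the job is handed in when it is done.

```bash
mkdir -p pics
cat > h.py <<'E'
import numpy as np, cv2
from station import ctrl, get_state, vision, ticket, models
from scipy.spatial.transform import Rotation as Rn
def cloud(cam, depth, uv):
    i=vision.camera_info(cam); uv=np.asarray(uv,float).reshape(-1,2)
    n=cv2.undistortPoints(uv[:,None],np.array(i["mtx"]),np.array(i["dist_coeffs"]))[:,0]
    d=depth[uv[:,1].round().astype(int),uv[:,0].round().astype(int)]
    P=np.c_[n*d[:,None],d]; P=P[d>0]
    return (P-np.array(i["t"]))@np.array(i["R"])
E
cat > a.py <<'E'
from h import *
ims=[]
for c in ("scene","side"):
    im,d=vision.grab_frame(c); np.save(c+".npy",d); ims.append(im.copy())
    for t in ("bolt","lid","bolt_post","lid_edge","lid_hinge","heater","beaker","jar","brown_bottle","flask","stopper","spatula"):
        try: r=models.masks_of(c,t)
        except Exception as e: print(t,e); continue
        for k in r[:1]:
            m=k["mask"]; v,u=np.nonzero(m); P=cloud(c,d,np.c_[u,v])
            print(c,t,round(k["p"],2),np.round(k["point"]),len(P),np.round(np.median(P,0),3) if len(P) else '',np.round(np.percentile(P,[2,98],axis=0),3).tolist() if len(P) else '')
            np.save(f"{c}_{t}.npy",P)
    i=vision.camera_info(c); print(c,"campos",-np.array(i["R"]).T@np.array(i["t"]))
    cv2.imwrite(f"pics/{c}0.png",im)
print(get_state()["eef_rot"],ctrl.pinch_z,get_state()["time"])
E
python3 a.py
```

```text
scene bolt 0.74 [258. 221.] 194 [ 0.547 -0.041  0.14 ] [[0.533, -0.061, 0.136], [0.558, 0.0, 0.169]]
scene lid 0.96 [330. 210.] 2513 [0.691 0.014 0.179] [[0.632, -0.048, 0.129], [0.745, 0.164, 0.253]]
scene bolt_post 0.79 [263. 222.] 187 [ 0.548 -0.042  0.14 ] [[0.534, -0.061, 0.136], [0.558, 0.0, 0.169]]
scene lid_edge 0.62 [327. 211.] 2447 [0.691 0.014 0.179] [[0.632, -0.048, 0.131], [0.742, 0.165, 0.253]]
scene lid_hinge 0.73 [328. 209.] 2462 [0.69  0.015 0.179] [[0.632, -0.048, 0.131], [0.743, 0.165, 0.253]]
scene heater 0.68 [302. 228.] 7606 [ 0.641 -0.006  0.119] [[0.506, -0.078, 0.014], [0.742, 0.156, 0.249]]
scene beaker 0.68 [274. 156.] 87 [0.501 0.227 0.073] [[0.496, 0.195, 0.034], [0.517, 0.243, 0.091]]
scene jar 0.7 [280. 287.] 641 [ 0.628 -0.138  0.083] [[0.6, -0.155, 0.014], [0.654, -0.104, 0.089]]
scene flask 0.73 [316. 331.] 727 [ 0.737 -0.223  0.048] [[0.705, -0.246, 0.015], [0.768, -0.196, 0.111]]
scene spatula 0.59 [250. 184.] 46 [0.452 0.154 0.003] [[0.442, 0.037, -0.0], [0.468, 0.176, 0.008]]
scene campos [ 0.75599275 -0.54366329  1.14301513]
side bolt 0.51 [300.
[... 536 characters left out ...]
5 0.097 0.121] [[0.493, -0.055, 0.013], [0.726, 0.181, 0.257]]
side beaker 0.95 [297. 307.] 1204 [0.524 0.214 0.057] [[0.495, 0.199, 0.004], [0.553, 0.26, 0.092]]
side brown_bottle 0.62 [279. 359.] 1637 [0.549 0.358 0.102] [[0.52, 0.326, 0.016], [0.582, 0.376, 0.152]]
side flask 0.62 [232. 161.] 78 [ 0.75  -0.196  0.056] [[0.738, -0.209, 0.025], [0.766, -0.188, 0.079]]
side stopper 0.59 [321. 198.] 97 [ 0.505 -0.099  0.029] [[0.494, -0.119, 0.008], [0.515, -0.09, 0.033]]
side spatula 0.57 [334. 277.] 148 [0.453 0.131 0.006] [[0.44, 0.038, 0.003], [0.466, 0.185, 0.009]]
side campos [0.492709   0.62977819 0.84146138]
[-2.37263131e-05  7.07125265e-01  7.07088296e-01 -8.77523679e-06] -0.0187 1.3
```

View pics/scene0.png

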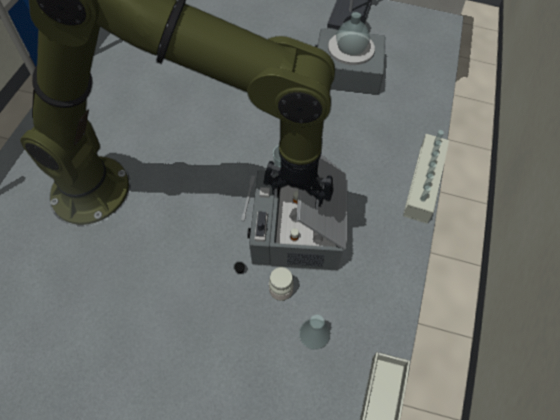

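View pics/side0.png

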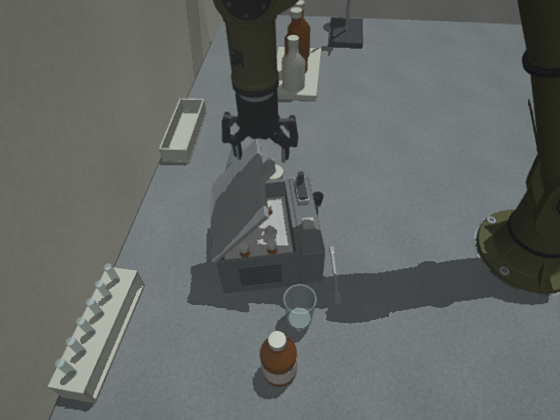

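```bash
cat > b.py <<'E'
from h import *
# box heading: deck plane z~0.12 edges; lid plane normal
L=np.vstack([np.load("side_lid.npy"),np.load("scene_lid.npy")])
rng=np.random.default_rng(0);best=0
for _ in range(500):
    p=L[rng.choice(len(L),3,False)]; n=np.cross(p[1]-p[0],p[2]-p[0]); n/=np.linalg.norm(n)+1e-12
    k=abs((L-p[0])@n)<.003
    if k.sum()>best: best=k.sum();K=k
Q=L[K]; c=Q.mean(0); n=np.linalg.svd(Q-c,full_matrices=False)[2][2]; n*=np.sign(n[2])
print("lid plane",n,best,len(L),"angle",np.arccos(n[2]))
yaw=np.arctan2(n[1],n[0]); 
# normal of opened lid tilts toward back (+x heater): front edge up -> normal leans +x
print("heading from lid",yaw)
H=np.vstack([np.load(f"{c}_heater.npy") for c in ("side","scene")])
T=H[abs(H[:,2]-.12)<.004][:,:2]
r=cv2.minAreaRect(T.astype(np.float32)); print("rect",r,cv2.boxPoints(r))
for y in (yaw,):
    R=np.array([[np.cos(y),np.sin(y)],[-np.sin(y),np.cos(y)]])
    print("top rim in heading",np.percentile(T@R.T,[.5,2,50,98,99.5],axis=0))
    Bx=np.vstack([np.load(f"{c}_bolt_post.npy") for c in ("side","scene")])
    for nm,S in(("bar",Bx[abs(Bx[:,2]-.14)<.004]),("post",Bx[Bx[:,2]>.15])):
        print(nm,len(S),np.median(S,0),np.percentile(S[:,:2]@R.T,[2,50,98],axis=0))
    q=Q[:,:2]@R.T; print("lid in heading",np.percentile(np.c_[q,Q[:,2]],[.5,2,50,98,99.5],axis=0))
E
python3 b.py
```

```text
lid plane [0.72119463 0.17070127 0.67137127] 6671 7112 angle 0.8347388248353029
heading from lid 0.2324151653120988
rect ((0.619688868522644, 0.051747389137744904), (0.23573069274425507, 0.22599801421165466), 13.46086311340332) [[ 0.47875738  0.1342054 ]
 [ 0.5313654  -0.08558427]
 [ 0.76062036 -0.03071062]
 [ 0.70801234  0.18907905]]
top rim in heading [[ 0.49834227 -0.20364842]
 [ 0.49939352 -0.20223315]
 [ 0.53969558 -0.08318379]
 [ 0.71154663  0.01883311]
 [ 0.73050758  0.01980994]]
bar 288 [ 0.54338747 -0.0198936   0.14048866] [[ 0.51271346 -0.18607685]
 [ 0.52388902 -0.14444243]
 [ 0.53259109 -0.11843115]]
post 96 [ 0.54730445 -0.04043308  0.16423293] [[ 0.51545098 -0.17588526]
 [ 0.52303994 -0.16503235]
 [ 0.52944492 -0.15865233]]
lid in heading [[ 0.59203775 -0.20061175  0.12813952]
 [ 0.60406497 -0.19665876  0.13152176]
 [ 0.66980807 -0.09595772  0.19300087]
 [ 0.72482405  0.01526161  0.26522195]
 [ 0.72733772  0.01709193  0.27823069]]
```

The pictures show the lid open about 0.83 rad with the gripper directly over or astride its front edge: scene (300,185), side (260,130). The bolt post is at scene (262,222) and the stopper at (240,267). I'll check the clearance around the gripper before moving.

```bash
cat > c.py <<'E'
from h import *
o=[]
for c,(x,y) in (("scene",(220,130)),("side",(180,90))):
    im=cv2.imread(f"pics/{c}0.png"); i=vision.camera_info(c)
    for p,col in (((.625,0,.199),(0,0,255)),((.668,0,.212),(0,255,0)),((.582,0,.212),(255,0,0))):
        q=cv2.projectPoints(np.array([p]),cv2.Rodrigues(np.array(i["R"]))[0],np.array(i["t"]),np.array(i["mtx"]),np.array(i["dist_coeffs"]))[0].ravel()
        print(c,p,q); im[int(round(q[1])),int(round(q[0]))]=col
    o.append(cv2.resize(im[y:y+150,x:x+130],None,fx=3,fy=3,interpolation=cv2.INTER_NEAREST))
w,_=vision.grab_frame("wrist"); 
cv2.imwrite("pics/c1.png",np.hstack(o)); cv2.imwrite("pics/w1.png",w)
E
python3 c.py
```

```text
scene (0.625, 0, 0.199) [296.65898884 209.33706994]
scene (0.668, 0, 0.212) [315.10145241 211.27170282]
scene (0.582, 0, 0.212) [278.75504081 201.63447162]
side (0.625, 0, 0.199) [261.77009759 173.94255308]
side (0.668, 0, 0.212) [241.36207998 168.28868526]
side (0.582, 0, 0.212) [281.59803023 170.90440442]
```

View pics/c1.png

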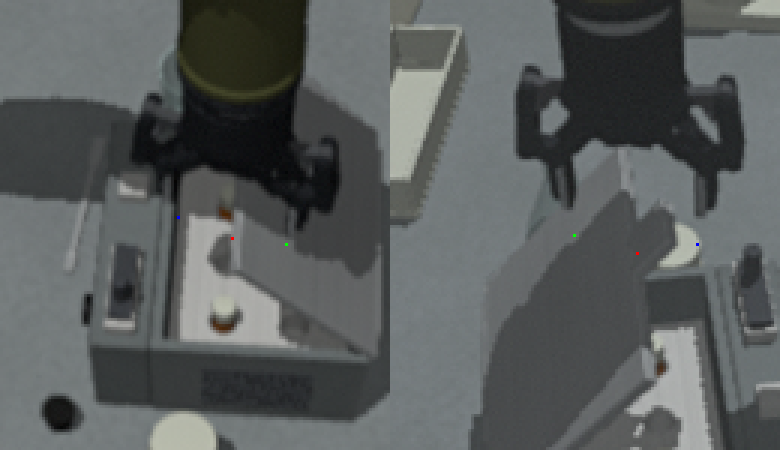

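View pics/w1.png

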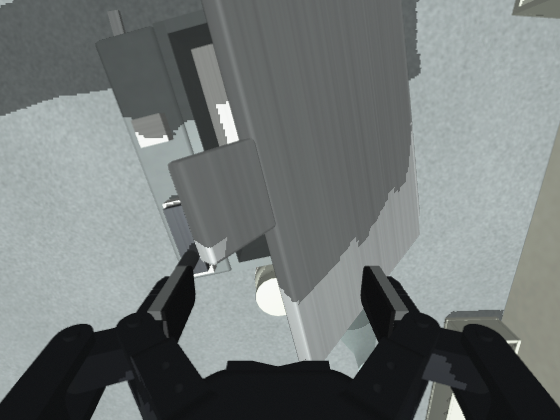

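The fingers show about 30 mm higher than the nominal start pose and straddle the lid's plate near its right corner, with nothing touching. I'll read the state and go straight up.

```bash
cat > d.py <<'E'
from h import *
s=get_state(); print(s["tcp_pos"],s["qpos"],s["width"],s["contact_force"],s["time"])
p=np.array(s["tcp_pos"]); ctrl.movel((p+[0,0,.13]).tolist())
s=get_state(); print(s["tcp_pos"],s["contact_force"],s["time"])
ctrl.close_gripper()
s=get_state(); print(s["width"],s["time"])
im,d=vision.grab_frame("wrist"); cv2.imwrite("pics/w2.png",im); np.save("w2.npy",d)
i=vision.camera_info("wrist"); print(np.round(i["hand_eye"],3))
E
python3 d.py
```

```text
[ 6.24990108e-01 -2.68629360e-05  1.99382339e-01] [ 0.10549263  0.50748847 -0.23759012  1.50019842  0.12570248  1.148899
 -0.15477654] 0.08543988448597051 [-0.52118012 -0.02911962  0.29200967] 1.35
[ 6.24577469e-01 -6.73515789e-05  3.28360380e-01] [ 0.51564923 -0.99647514 -0.0356913 ] 2.3667
0.00023882776295992394 3.1333
[[ 0.    -0.947 -0.322  0.082]
 [ 1.    -0.     0.001 -0.   ]
 [-0.001 -0.322  0.947 -0.173]
 [ 0.     0.     0.     1.   ]]
```

```bash
cat > e.py <<'E'
from h import *
g=np.stack(np.meshgrid(np.arange(560),np.arange(420)),-1).reshape(-1,2)
for c in ("scene","side"):
    im,d=vision.grab_frame(c); cv2.imwrite(f"pics/{c}2.png",im)
    P=cloud(c,d,g); k=(abs(P[:,0]-.625)<.12)&(abs(P[:,1])<.12)&(P[:,2]>.29)&(P[:,2]<.5)
    Q=P[k]; o=Q[Q[:,2].argsort()]; print(c,len(Q),np.round(o[:12],3).tolist())
    # refined lid & post after arm is out of the way
    k=abs(P[:,0]-.63)<.25; np.save(c+"_cloud.npy",P[k&(abs(P[:,1])<.4)&(P[:,2]<.29)&(P[:,2]>.1)])
P=np.vstack([np.load(c+"_cloud.npy") for c in("scene","side")])
y=.2324;R=np.array([[np.cos(y),np.sin(y),0],[-np.sin(y),np.cos(y),0],[0,0,1]])
H=P@R.T-[.6355,-.092,0]
k=(H[:,0]>-.137)&(H[:,0]<-.09)&(abs(H[:,1])<.105)
D=H[k&(abs(H[:,2]-.12)<.004)]; print("deck",np.percentile(D,[1,50,99],axis=0).round(4).tolist())
po=H[k&(H[:,2]>.15)&(H[:,2]<.175)]; print("post",len(po),np.percentile(po,[2,50,98],axis=0).round(4).tolist())
l=H[(H[:,0]>-.08)&(H[:,0]<.09)&(abs(H[:,1])<.1)&(H[:,2]>.135)]
l=l[(np.hypot(.087-l[:,0],l[:,2]-.12)<.225)]
a=np.arctan2(l[:,2]-.12,.087-l[:,0]); print("lid ang",np.percentile(a,[5,25,50,75,95]))
e=l[l[:,2]>.22]; print("edge pts",np.percentile(e,[1,50,99],axis=0).round(4).tolist())
E
python3 e.py
```

```text
scene 1530 [[0.632, -0.008, 0.362], [0.631, -0.008, 0.364], [0.626, -0.012, 0.364], [0.628, -0.012, 0.365], [0.62, -0.012, 0.366], [0.624, -0.011, 0.366], [0.626, -0.011, 0.367], [0.62, -0.011, 0.367], [0.631, -0.012, 0.367], [0.622, -0.013, 0.367], [0.612, -0.007, 0.369], [0.622, -0.012, 0.369]]
side 2702 [[0.618, 0.004, 0.362], [0.63, 0.009, 0.365], [0.617, 0.005, 0.365], [0.619, 0.009, 0.366], [0.624, 0.009, 0.366], [0.62, 0.009, 0.366], [0.626, 0.01, 0.366], [0.628, 0.01, 0.366], [0.622, 0.011, 0.367], [0.62, 0.008, 0.367], [0.617, 0.006, 0.368], [0.627, 0.01, 0.368]]
deck [[-0.1366, -0.1027, 0.1165], [-0.1129, 0.0156, 0.1208], [-0.0904, 0.104, 0.1238]]
post 104 [[-0.1199, -0.0833, 0.1513], [-0.1126, -0.0736, 0.1658], [-0.1061, -0.066, 0.1712]]
lid ang [0.87933054 0.9038153  0.93265397 1.00368203 1.28253303]
edge pts [[-0.0488, -0.0975, 0.2206], [-0.0116, -0.0053, 0.2441], [0.0101, 0.0972, 0.2792]]
```

```bash
cat > c2.py <<'E'
from h import *
o=[];p=get_state()["tcp_pos"]
for c in ("scene","side"):
    im=cv2.imread(f"pics/{c}2.png"); i=vision.camera_info(c)
    for z,col in ((0,(0,0,255)),(.034,(0,255,0))):
        q=cv2.projectPoints(np.array([p])+[0,0,z],cv2.Rodrigues(np.array(i["R"]))[0],np.array(i["t"]),np.array(i["mtx"]),np.array(i["dist_coeffs"]))[0].ravel().round().astype(int)
        im[q[1],q[0]]=col
    x,y=q-[65,70]; y=max(y,0)
    o.append(cv2.resize(im[y:y+150,x:x+130],None,fx=3,fy=3,interpolation=cv2.INTER_NEAREST))
cv2.imwrite("pics/c2.png",np.hstack(o))
E
python3 c2.py
```

```text
(no output)
```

View pics/c2.png

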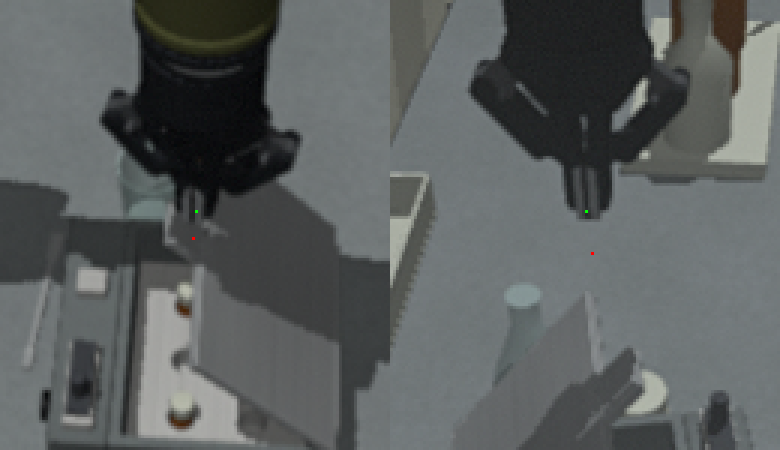

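The real fingertips sit about 28 mm above the reported TCP, since the red dot marking the TCP lies well below the tips. I'll correct for that, push the lid down along its arc under force guard, and use the contact to check the offset.

```bash
cat >> h.py <<'E'
YAW=.2324; DZ=.028
Rz=np.array([[np.cos(YAW),-np.sin(YAW),0],[np.sin(YAW),np.cos(YAW),0],[0,0,1]])
O=Rz@[.6355,-.092,0]
q=Rn.from_matrix(np.c_[Rz[:,1],Rz[:,0],[0,0,-1]]).as_quat(); Q=[q[3],q[0],q[1],q[2]]
def W(x,y,z): return (O+Rz@[x,y,z]-[0,0,DZ]).tolist()   # tip position in heater frame -> TCP command
def F(): return Rz.T@np.array(get_state()["contact_force"])
def arc(a,r=.15): return .087-r*np.cos(a)+.01*np.sin(a), .12+r*np.sin(a)+.01*np.cos(a)
E
cat > f.py <<'E'
from h import *
YL=.03
x,z=arc(1.05); ctrl.movep(W(x,YL,.30),Q); print(get_state()["time"],F().round(1))
ctrl.movel(W(x,YL,z+.01),max_speed=.1); f0=F(); print("f0",f0.round(1))
for a in np.arange(1.0,-.001,-.05):
    x,z=arc(a); ctrl.movel(W(x,YL,z),max_speed=.06)
    f=F()-f0; print(round(a,2),f.round(1),round(get_state()["time"],2))
    if np.linalg.norm(f)>25: print("stop"); break
im,d=vision.grab_frame("side"); cv2.imwrite("pics/s3.png",im)
E
python3 f.py
```

```text
3.8 [0.2 0.2 0.8]
f0 [ 1.  -0.1  1.5]
1.0 [-1.5  1.  -0.6] 4.7
0.95 [-1.  -0.2 -1. ] 4.97
0.9 [-1.4 -0.4 -1.7] 5.25
0.85 [-1.  -0.4 -1.4] 5.53
0.8 [-1.4 -0.3 -2.1] 5.8
0.75 [-0.2  1.4 -1.5] 6.08
0.7 [-0.7 -0.1 -0.8] 6.35
0.65 [-1.2 -0.3 -0.7] 6.62
0.6 [-0.8  1.  -0.8] 6.9
0.55 [-0.8  0.2 -1.7] 7.17
0.5 [-1.3  0.6 -1.3] 7.45
0.45 [-2.2 -0.1 -1.4] 7.72
0.4 [-1.1  0.  -1.6] 8.0
0.35 [-1.3  0.4 -0.9] 8.28
0.3 [-0.8 -0.  -1.3] 8.55
0.25 [-1.1  0.2 -2.3] 8.82
0.2 [-1.3  0.1 -1.8] 9.1
0.15 [-1.2  0.1 -3. ] 9.38
0.1 [-2.2 -0.8 -1.3] 9.65
0.05 [-0.5  0.6 -1. ] 9.93
-0.0 [-0.7  0.7 -1.8] 10.2
```

View pics/s3.png

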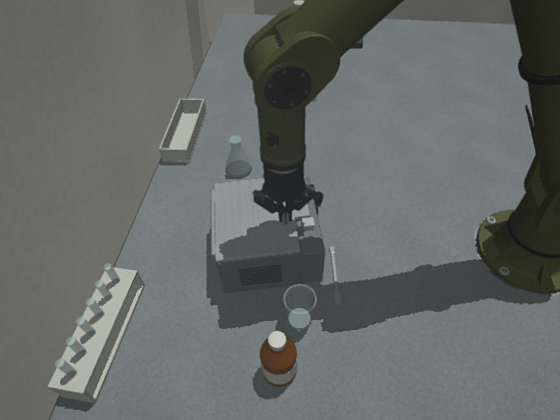

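```bash
cat > g.py <<'E'
from h import *
g=np.stack(np.meshgrid(np.arange(560),np.arange(420)),-1).reshape(-1,2)
s=get_state(); print(s["tcp_pos"],W(*[arc(0)[0],.03,.13]),s["width"])
for c in ("scene","side"):
    im,d=vision.grab_frame(c); P=cloud(c,d,g); H=(P-O)@Rz
    for y0,y1 in((-.1,-.04),(.06,.1)):
      for x0 in np.arange(-.08,.08,.03):
        k=(H[:,0]>x0)&(H[:,0]<x0+.03)&(H[:,1]>y0)&(H[:,1]<y1)&(H[:,2]<.3)
        if k.sum(): print(c,y0,round(x0,2),k.sum(),np.median(H[k,2]).round(4),end='; ')
    print()
E
python3 g.py
```

```text
[0.57117565 0.07146307 0.10169712] [0.5713886121155948, 0.0715213530675585, 0.10200000000000001] 7.352833395313941e-05
scene -0.1 -0.08 272 0.1321; scene -0.1 -0.05 279 0.132; scene -0.1 -0.02 279 0.1311; scene -0.1 0.01 276 0.1306; scene -0.1 0.04 276 0.1302; scene -0.1 0.07 283 0.128; scene 0.06 -0.08 4 0.1321; scene 0.06 -0.02 72 0.1312; scene 0.06 0.01 148 0.1306; scene 0.06 0.04 154 0.1298; scene 0.06 0.07 122 0.1295; 
side -0.1 -0.05 28 0.1337; side -0.1 -0.02 173 0.1327; side -0.1 0.01 255 0.1323; side -0.1 0.04 248 0.1317; side -0.1 0.07 200 0.1307; side 0.06 -0.08 453 0.1363; side 0.06 -0.05 280 0.1339; side 0.06 -0.02 231 0.1329; side 0.06 0.01 233 0.1324; side 0.06 0.04 232 0.1317; side 0.06 0.07 239 0.1294;
```

The lid is down and level to within about 0.02 rad, with the fingertips on it at side (287,212). I'll press until firm, which also calibrates the tip, then push the bolt.

```bash
cat > i.py <<'E'
from h import *
YL=.03; x,_=arc(0)
f0=F()
for dz in np.arange(.001,.013,.001):
    ctrl.movel(W(x,YL,.13-dz),max_speed=.03); f=F()-f0; print(round(dz,3),f.round(1),end=' ')
    if abs(f[2])>14: break
print(get_state()["tcp_pos"][2],get_state()["time"])
ctrl.pause(.4)
ctrl.movel(W(x,YL,.21),max_speed=.1)
ctrl.movep(W(-.112,-.125,.22),Q); print(get_state()["time"])
im,d=vision.grab_frame("scene")
g=np.stack(np.meshgrid(np.arange(560),np.arange(420)),-1).reshape(-1,2)
H=(cloud("scene",d,g)-O)@Rz
for x0 in (-.08,-.05,-.02,.01,.04):
    k=(H[:,0]>x0)&(H[:,0]<x0+.03)&(H[:,1]>.03)&(H[:,1]<.1)&(H[:,2]<.3); print(x0,k.sum(),np.median(H[k,2]).round(4))
k=(H[:,0]>-.13)&(H[:,0]<-.09)&(abs(H[:,1]+.05)<.06)&(H[:,2]>.15)&(H[:,2]<.175)
if k.sum(): print("post",k.sum(),np.percentile(H[k],[5,50,95],axis=0).round(4).tolist())
E
python3 i.py
```

```text
0.001 [ 0.7 -0.5  1. ] 0.002 [ 0.5 -0.4  0.2] 0.003 [ 0.1 -0.5  0.4] 0.004 [-0.8 -0.6  4.4] 0.005 [-4.1 -0.1 13.3] 0.006 [-5.8  0.5 20. ] 0.0980718165138515 11.85
13.95
-0.08 264 0.1297
-0.05 266 0.1293
-0.02 267 0.1295
0.01 266 0.1296
0.04 274 0.1298
```

The lid is fully closed and flat at 0.1296. Contact puts the tip offset at about 31 mm. Next I'll push the bolt.

```bash
cat > j.py <<'E'
from h import *
Z=.145
f0=F()
ctrl.movel(W(-.112,-.125,Z),max_speed=.1); print(F().round(1)-f0.round(1))
for y in np.r_[np.arange(-.115,-.05,.008),np.arange(-.051,-.03,.002)]:
    ctrl.movel(W(-.112,y,Z),max_speed=.05); f=F()-f0; print(round(y,3),f.round(1),round(get_state()["time"],1))
    if abs(f[1])>14: break
print(((np.array(get_state()["tcp_pos"])-O)@Rz).round(4))
ctrl.movel(W(-.112,y-.02,Z),max_speed=.1)
ctrl.movel(W(-.112,y-.02,.24),max_speed=.15)
ctrl.movep(W(-.112,-.16,.30),Q)
g=np.stack(np.meshgrid(np.arange(560),np.arange(420)),-1).reshape(-1,2)
for c in("scene","side"):
    im,d=vision.grab_frame(c); cv2.imwrite(f"pics/{c}4.png",im)
    H=(cloud(c,d,g)-O)@Rz
    k=(H[:,0]>-.13)&(H[:,0]<-.09)&(abs(H[:,1]+.03)<.07)&(H[:,2]>.15)&(H[:,2]<.175)
    if k.sum(): print("post",c,k.sum(),np.percentile(H[k],[5,50,95],axis=0).round(4).tolist())
    k=(H[:,0]>-.08)&(H[:,0]<-.05)&(H[:,1]>.03)&(H[:,1]<.1)&(H[:,2]<.3); print("lid",np.median(H[k,2]))
print(get_state()["time"])
E
python3 j.py
```

```text
[-0.4 -1.4 -0.9]
-0.115 [-0.1 -2.  -1.1] 15.2
-0.107 [ 0.1 -0.5 -0.4] 15.6
-0.099 [ 0.2 -1.  -0.7] 15.9
-0.091 [ 0.6 -1.1  0. ] 16.2
-0.083 [-0.2 -0.5 -0.8] 16.5
-0.075 [-0.1 -0.9 -0.9] 16.8
-0.067 [-0.4 -0.5  0.1] 17.1
-0.059 [-0.7 -0.9 -1.2] 17.4
-0.051 [ 0.  -0.6  0.3] 17.7
-0.051 [ 0.  -0.9 -1.1] 18.0
-0.049 [ 0.7 -1.8 -0.6] 18.2
-0.047 [ 0.9 -2.5 -0.7] 18.5
-0.045 [ 0.7 -3.2 -1. ] 18.7
-0.043 [ 0.2 -6.8 -0.6] 19.0
-0.041 [  0.2 -10.9  -1.4] 19.2
-0.039 [ -0.4 -15.1  -1.1] 19.5
[-0.112  -0.0438  0.1172]
lid 0.12982182325143177
post side 55 [[-0.1189, -0.0302, 0.1526], [-0.1135, -0.0216, 0.1656], [-0.108, -0.0188, 0.1708]]
lid 0.13145999587197155
21.2417
```

View pics/side4.png

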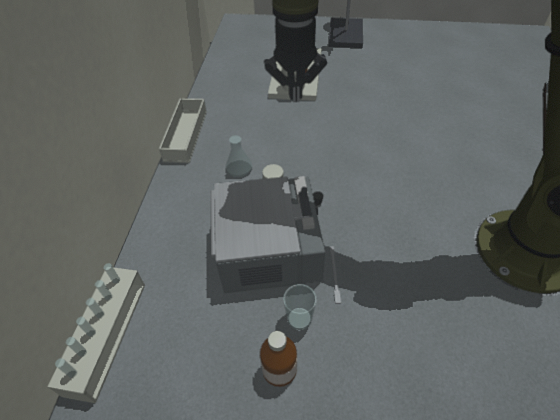

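The picture shows the lid flat and the bolt across the lip at side (305,200). The bolt stalled against its end stop, with the post at y ≈ -26 mm. The surrounding things are in place and the arm is clear.

```bash
python3 -c "
from h import *
print(ticket.close_job())"
```

```text
the job is handed in; nothing more can be done
None
```

The lid is fully closed and the bolt is pushed all the way across to its end stop. The job was handed in after about 21 s of the 40 s allowed; no verdict was returned.

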